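Clamp a punch in the collet holder

TASK

Take the pointed punch out of the wooden rack, put it blunt end first into the collet holder and press it down past its spring detent until it is fully home, without ramming it. Then turn the holder's round knurled nut clockwise (seen from above) until you feel it bind on the punch, nip it up a little, 15 degrees beyond that at most, and let go; leave the other punch in the rack and everything else where it is.

Things in the scene. Friction and masses are not known exactly. Their poses are not given: they have to be found in the camera images.
- punch_mid (a point): centre of the pointed punch (loose, plain steel, 60 g): a straight 12 mm round pin, 72 mm long, z along it to its pointed top end; the top 6 mm taper to a 4 mm tip, the lowest 9 mm to a 7 mm blunt foot. It starts upright in either hole of the rack, foot down, its upper 37 mm free above the rack. Origin half-way up, 36 mm from either end
- punch_foot (a point): centre of the foot (underside) of the pointed punch, 36 mm below punch_mid
- spare_mid (a point): centre of the other punch, which stays in the rack: same 12 mm shank, but 66 mm long with a flat 20 mm wide head; origin half-way up
- rack: wooden block, fixed, 110 x 50 x 35 mm, x along its length; origin at the centre of its underside. Two upright holes, 13.5 mm wide and 25 mm deep, at x = -30 and +30 mm of its frame, one punch in each. To its left, from y = -0.08 m to +0.25 m, stands a fixed open carton 250 mm high, and beyond that a tall press (x > 0.3, y > 0.4 m, up to 0.9 m high): go over and round them
- holder: steel collet holder, fixed to the bench, upright: 96 mm square flange 12 mm thick (bolt heads to z = 18 mm), 52 mm wide foot up to z = 30 mm, 34 mm wide neck above, knurled nut z = 51 to 73 mm, and inside the nut the 25 mm wide nose, top at z = 77 mm; origin at the centre of the underside, z up
- holder_mouth (a point): centre of the nose's top, mouth of the upright bore: 13.6 mm wide, 42 mm deep to its seat; the punch stands 30 mm out when home. Two spring balls nip the shank: the foot meets them about 20 mm deep, and from there the punch does not fall by itself but needs a push of some 5 to 12 N; a sharp rise of force tells the seat
- nut_grip (a point): on the knurled nut's axis, 64 mm above the bench (fixed, does not turn). The nut is round, 44 mm wide, 22 mm high, free beside and below; it turns in place, clockwise from above to tighten, against a steady 0.3 N m, and stays where left. The jaws meet the shank after 0.5 to 1.5 rad, differing every time; then the torque climbs by about 0.12 N m every quarter radian
- collet: the three jaws inside the holder round the bore, 9 to 21 mm above the seat, which the nut draws in on the shank by 2 mm a radian. They grip well from 0.1 to 0.45 rad of nut turn past first contact; beyond that they crush the shank. Origin on the bore's axis at the seat, fixed
- seat: the floor of the bore; origin on the axis 5 mm below its upper face
- bolt_2: steel bolt 19 x 59 x 17 mm lying on the bench; origin at the centre of its underside
- bush_3: brass-like ring 38 mm wide, 12 mm high; origin at the centre of its underside
- bush_4: dark ring 28 mm wide, 16 mm high; origin at the centre of its underside
Not all that is in view belongs to the job. Leave any purple look-alike of the part that bears spare_mid alone.

How it is judged:
By the outcome, as a careful person would: the job done as asked, in the order asked, and still so for the second after the job is handed in, with the robot touching nothing.
It also fails if it takes over 72 s, if anything falls off the work surface, if the arm or the gripper's body presses on something with over 40 N, if the wrist force passes 120 N, or if a joint passes its speed limit or range.

ROBOT

A 6-joint arm with a two-finger parallel gripper is mounted at the origin on a cart in front of the work surface, level with it; the furniture and walls round the work are solid. World frame = base frame: x ahead of the robot, y to its left, z up, the work surface at z = 0. Lengths are in m, angles in rad, forces in N, time in s.
With the tool pointing down it reaches from about 0.4 to 0.825 m from the base axis. Payload 7 kg.
Tool frame: the origin (TCP) lies midway between the tips of the shut fingers; the grasp point (between the pads) lies arm.hold_point_z behind it (arm.hold_point_z is the distance from the TCP to the grasp point, in m); z points along the fingers, y is the line along which they close (so a half turn about z gives the same grasp; the last joint's range is limited). The gripper opens to 88 mm and grips with 3 to 60 N. Pads are 19 mm wide; open, the fingers measure 130 mm over their backs; the gripper's body (78 mm by 193 mm) begins 47 mm behind the grasp point.
Start: joints at [1.6, 0.359, 0.012, 0, -1.224, -0.288], TCP at [0.173, 0.652, 0.227] pointing down, gripper open.
Joint ranges: [-3.07, 3.07], [-1.43, 2.12], [-1.02, 1.25], [-3.03, 1.67], [-3.05, -0], [-3.03, 3.03]. Speed limits (rad/s): [2.39, 2.39, 3.01, 3.14, 3.14, 3.14].

INTERFACE

Orientations are given as [roll, pitch, yaw] about the fixed x, y, z axes, in that order (R = Rz(yaw) Ry(pitch) Rx(roll)).
In Python, from station import arm gives the robot as it stands.
- The arm moves only by the shell command python3 -m crank 'ROWS' [OPENING] [FORCE]. ROWS is JSON, a list that holds one entry, the list of rows, each a list of 4 numbers: the shift along the tool's x, y, z in units of 25 mm (1.0 is 25 mm), then the turn about the tool's z in units of 5 degrees (1.0 is 5 degrees). A call has 1 to 12 rows; each row is the pose to reach, as a shift and turn from the pose commanded when the call began, along the tool's axes at that moment; what a row does not reach only later rows make up. A row lasts 1/8 s, in which the tool goes at most 62.5 mm and 10.7 degrees, less where a joint would pass 70% of its speed; a pose out of reach is approached as far as the arm can. A call with a gripper value outside its range is refused whole. OPENING is the closure, from 0 (fully open) to 1 (shut), set as the call begins (- or left out, the last holds). The fingers move at their own pace and stop on an object; FORCE is the grip in N (left out, the last holds). Time passes only in rows, so rows that repeat a pose let the fingers close. It gives the time, the measured TCP pose, the force, the opening and the grip force at its end, in the units of the state.
- arm.get_state(): the state, without advancing time (a new reading comes with each control period).
- arm.grab_frame(name): name is "side" or "top"; returns (picture, depth): 420x560x3 uint8, red, green, blue; 420x560 float32, m along the optical axis (not along the pixel's ray), 0 where there is no reading.
- arm.get_calibration(name): a dict with "mtx" (3x3 intrinsics, pixels), "R" (3x3) and "t" (3): a world point X has camera coordinates R X + t. Camera axes: x right, y down, z forward; pixel columns grow to the right and rows downward; lengths in m; the calibration is good to about 2 mm. A picture is of the moment at which its call begins. get_calibration takes no time and is no camera call.
- arm.job_done(): hands the job in; it is judged then, once.
Trained networks look in the newest picture that a camera, given by its name, has taken for a name from the list of things; names that differ only in an ending like _2 or _b are one class to them, and where a whole thing is asked for, a point or a joint stands for the part that bears it (a point fixed in the world has none). Each returns a list of dicts, best first, with "score" (0 to 1); they miss things now and then, are a little off and sometimes report something else, mostly with a low value. They report only what shows in the picture. A call takes as long as a camera call. They do not tell look-alikes from the thing itself.
- arm.recognise(thing, camera): "extent" ([left, top, width, height] in pixels, round what is visible of it).
- arm.trace(thing, camera): "mask" (420x560 bool, what is visible of it) and "extent" ([left, top, width, height] in pixels, round what is visible of it).
The state is a dict: "t": time; "q": joint angles; "qd": joint speeds; "joint_efforts": joint torques, N m; "eef_pos": TCP position; "ee_rot": TCP orientation; "force": force on the tool from outside, world axes, zero at the start; "moment": the same for the moment, N m; "width": finger opening in m; "gripper_force": force on a finger pad.
Only numpy, scipy, OpenCV 4.12 (cv2) and the standard library are available. Lean on these libraries where they do the work, as an engineer would, in place of code of your own. Each camera call takes 0.05 s, during which the arm holds its last target. There are 200 camera calls.

## Working session

There is one attempt and no reset: what is moved stays moved. The work goes in short steps, Python scripts to look and compute and a shell command to move; the robot and the scene stay as the last step left them, time stands still between calls to the robot, and variables do not carry over. Pictures are saved under pics/ and viewed, at most 10 in all, crops included, and the job is handed in when it is done.

```bash
ls; mkdir -p pics
python3 - <<'E'
from station import arm
import cv2,numpy as np
s=arm.get_state();print({k:np.round(v,3).tolist() for k,v in s.items()},arm.hold_point_z)
ims=[]
for n in("side","top"):
    p,d=arm.grab_frame(n);cv2.imwrite(f"pics/{n}0.png",p[:,:,::-1]);np.save(f"pics/{n}0.npy",d)
    c=arm.get_calibration(n);print(n,np.round(c["mtx"],1).tolist(),np.round(c["R"],3).tolist(),np.round(c["t"],3).tolist())
    for th in("punch_mid","spare_mid","rack","holder","nut_grip"):
        try:
            print(th,[(np.round(r["extent"]).tolist(),round(r["score"],2)) for r in arm.recognise(th,n)])
        except Exception as e: print(th,e)
E
```

```text
pics
{'t': 0.0, 'q': [1.6, 0.359, 0.011, -0.0, -1.224, -0.288], 'qd': [-0.0, 0.0, -0.001, 0.001, 0.002, 0.001], 'joint_efforts': [-0.0, -58.271, 29.305, 6.997, 0.007, -0.0], 'eef_pos': [0.173, 0.652, 0.226], 'ee_rot': [3.14, -0.0, -0.259], 'force': [0.051, -1.233, -0.539], 'moment': [-0.028, -0.028, 0.013], 'gripper_force': 0.0, 'width': 0.088} 0.0188
side [[540.0, 0.0, 281.5], [0.0, 540.0, 206.6], [0.0, 0.0, 1.0]] [[0.346, -0.938, 0.009], [-0.425, -0.166, -0.89], [0.836, 0.304, -0.456]] [-0.408, 0.221, 0.572]
punch_mid [([243.0, 211.0, 10.0, 25.0], 0.6)]
spare_mid [([217.0, 192.0, 12.0, 37.0], 0.85), ([314.0, 196.0, 9.0, 36.0], 0.69), ([262.0, 195.0, 14.0, 28.0], 0.67)]
rack [([227.0, 215.0, 60.0, 52.0], 0.68)]
holder [([294.0, 219.0, 71.0, 74.0], 0.75)]
nut_grip [([294.0, 219.0, 77.0, 71.0], 0.93)]
top [[400.4, 0.0, 276.0], [0.0, 400.4, 214.8], [0.0, 0.0, 1.0]] [[-0.018, -1.0, -0.004], [-0.994, 0.019, -0.112], [0.112, 0.002, -0.994]] [-0.257, 0.503, 0.865]
punch_mid []
spare_mid [([215.0, 214.0, 12.0, 10.0], 0.64), ([253.0, 213.0, 8.0, 10.0], 0.58), ([291.0, 190.0, 10.0, 11.0], 0.51)]
rack [([242.0, 208.0, 31.0, 47.0], 0.55)]
holder [([293.0, 219.0, 45.0, 43.0], 0.83)]
nut_grip [([294.0, 218.0, 43.0, 47.0], 0.55)]
```

Run:
```python
import cv2,numpy as np
a=cv2.imread("pics/side0.png");b=cv2.imread("pics/top0.png")
A=cv2.resize(a[170:310,190:390],(800,560),interpolation=2);cv2.imwrite("pics/sc.png",A)
cv2.imwrite("pics/tc.png",cv2.resize(b[150:300,180:380],(800,600),interpolation=2))
```

```text
(no output)
```

View pics/side0.png

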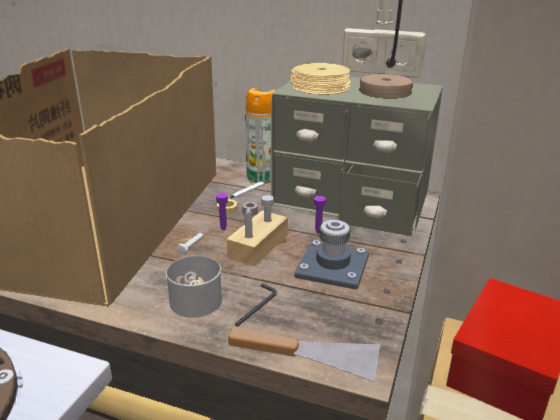

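View pics/sc.png

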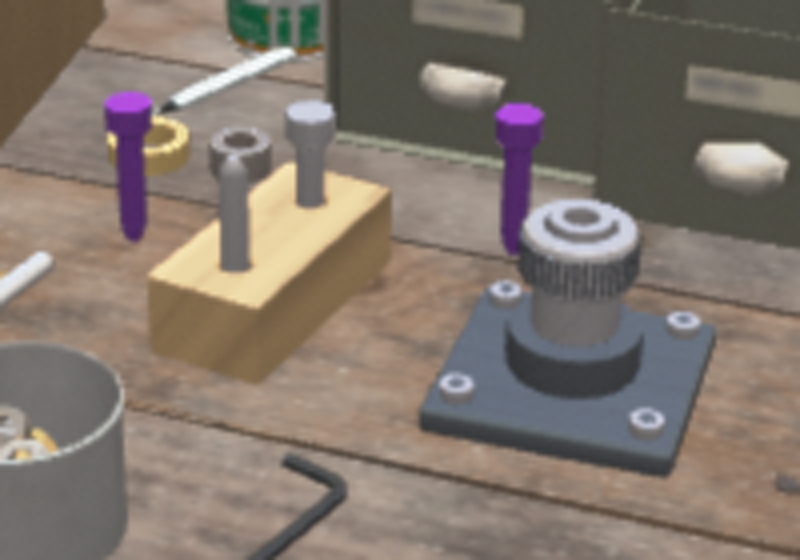

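View pics/tc.png

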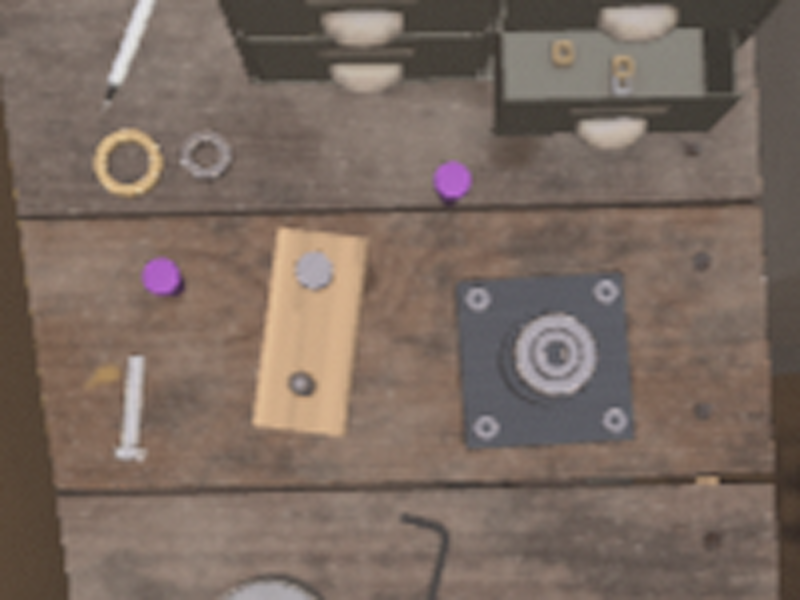

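View pics/top0.png

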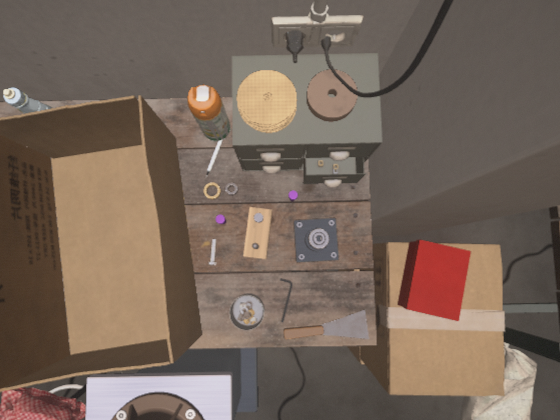

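The side picture shows the rack at about (258,238), with two steel punches in it. The holder is at (333,250).

Candidates (side px):
- Steel punch with a tapered tip at (249,222).
- Steel punch with a flat head at (267,208).
- Purple look-alikes at (222,210) and (319,212).

The pointed one at (249,222), top px (255,245), fits: it has a tapered tip, no head and is plain steel. The enlarged crop confirms it.

```bash
cat > h.py <<'E'
from station import arm
import numpy as np
C={n:arm.get_calibration(n) for n in("side","top")}
def ray(n,u,v):
    c=C[n];R=np.array(c["R"]);t=np.array(c["t"]).ravel()
    d=R.T@np.linalg.inv(c["mtx"])@[u,v,1];return -R.T@t,d
def atz(n,u,v,z):
    o,d=ray(n,u,v);return o+d*(z-o[2])/d[2]
def proj(n,X):
    c=C[n];p=np.array(c["mtx"])@(np.array(c["R"])@X+np.array(c["t"]).ravel());return p[:2]/p[2]
def crop(u,v,x0,y0,k=4): return x0+(u+.5)/k-.5,y0+(v+.5)/k-.5
E
python3 - <<'E'
from h import *
np.set_printoptions(precision=4,suppress=True)
T=lambda u,v:crop(u,v,180,150); S=lambda u,v:crop(u,v,190,170)
print("tip top",atz("top",*T(301,381),.072),"side",atz("side",*S(235,158),.072))
print("spare top",atz("top",*T(313,269),.076),"side",atz("side",*S(311,113),.076))
print("nose top",atz("top",*T(557,353),.077),"side",atz("side",*S(581,216),.077))
for p in((279,229),(367,239),(343,436),(253,425)): print("rack",atz("top",*T(*p),.035))
for p in((290,163),(391,190),(260,307),(150,277)): print("rackS",atz("side",*S(*p),.035))
for p in((457,283),(622,272),(634,437),(468,449)): print("flange",atz("top",*T(*p),.012))
for n in C: print(n, ray(n,0,0)[0])
d=np.load("pics/top0.npy");print(d[243:248,253:258],d[236:241,316:322])
E
```

```text
tip top [ 0.4306 -0.2207  0.072 ] side [ 0.4438 -0.2153  0.072 ]
spare top [ 0.4892 -0.228   0.076 ] side [ 0.4841 -0.2314  0.076 ]
nose top [ 0.4425 -0.3551  0.077 ] side [ 0.4386 -0.3563  0.077 ]
rack [ 0.5163 -0.2075  0.035 ]
rack [ 0.5098 -0.2562  0.035 ]
rack [ 0.4016 -0.2412  0.035 ]
rack [ 0.4084 -0.1921  0.035 ]
rackS [ 0.5133 -0.2101  0.035 ]
rackS [ 0.506  -0.2585  0.035 ]
rackS [ 0.4001 -0.2437  0.035 ]
rackS [ 0.4053 -0.1954  0.035 ]
flange [ 0.4866 -0.3064  0.012 ]
flange [ 0.4911 -0.4     0.012 ]
flange [ 0.3981 -0.4035  0.012 ]
flange [ 0.3931 -0.3104  0.012 ]
side [-0.2435 -0.5201  0.4618]
top [ 0.3983 -0.2682  0.915 ]
[[0.8374 0.8352 0.8354 0.8938 0.879 ]
 [0.8318 0.8329 0.8325 0.8362 0.8703]
 [0.8289 0.831  0.8362 0.8345 0.847 ]
 [0.8347 0.83   0.8337 0.8332 0.8496]
 [0.8358 0.8335 0.8352 0.835  0.8637]] [[0.88   0.8809 0.8773 0.8777 0.877  0.8382]
 [0.8775 0.8765 0.8776 0.8799 0.8529 0.846 ]
 [0.8779 0.8781 0.8804 0.8772 0.8503 0.8456]
 [0.8788 0.8796 0.876  0.8789 0.8537 0.8437]
 [0.8775 0.8803 0.8766 0.8779 0.8787 0.8353]]
```

```bash
cat >> h.py <<'E'
from scipy.spatial.transform import Rotation as Ro
def units(X,yaw=None,frm=None):
    """shift/turn (move units) from the present pose to world X, yaw"""
    s=arm.get_state();R=Ro.from_euler("xyz",s["ee_rot"]).as_matrix()
    d=R.T@(np.array(X)-s["eef_pos"])/.025
    w=0 if yaw is None else -((yaw-s["ee_rot"][2]+np.pi)%(2*np.pi)-np.pi)*180/np.pi/5
    return np.round([*d,w],2).tolist()
def st():
    s=arm.get_state();print({k:np.round(s[k],4).tolist() for k in("t","q","eef_pos","ee_rot","force","moment","width","gripper_force")})
E
python3 - <<'E'
from h import *
T=lambda u,v:crop(u,v,180,150)
for X in([.175,.65,.36],[.18,.4,.38],[.22,.34,.38],[.3,.28,.38],[.41,.12,.38],[.43,0,.38],[.43,-.22,.38]): print(X,units(X,-.135))
d=np.load("pics/top0.npy")
c=C["top"]
def dep(u,v):
    p=np.linalg.inv(c["mtx"])@[u,v,1]*d[v,u];return np.round(np.array(c["R"]).T@(p-np.array(c["t"]).ravel()),3)
for q in((335,181),(335,183),(320,175),(293,195),(221,219),(267,100),(332,95),(315,70),(285,162),(430,280),(180,340),(140,110),(170,230)): print(q,dep(*q))
E
```

```text
[0.175, 0.65, 0.36] [0.11, 0.07, -5.34, -1.42]
[0.18, 0.4, 0.38] [2.86, 9.69, -6.14, -1.42]
[0.22, 0.34, 0.38] [5.03, 11.6, -6.14, -1.42]
[0.3, 0.28, 0.38] [8.73, 13.1, -6.14, -1.42]
[0.41, 0.12, 0.38] [14.62, 18.16, -6.14, -1.42]
[0.43, 0, 0.38] [16.63, 22.6, -6.14, -1.42]
[0.43, -0.22, 0.38] [18.88, 31.1, -6.14, -1.42]
(335, 181) [ 0.567 -0.396  0.055]
(335, 183) [ 0.563 -0.397  0.051]
(320, 175) [ 0.573 -0.36   0.092]
(293, 195) [ 0.536 -0.304  0.065]
(221, 219) [ 0.487 -0.149  0.065]
(267, 100) [ 0.687 -0.254  0.217]
(332, 95) [ 0.694 -0.372  0.216]
(315, 70) [ 0.744 -0.343  0.213]
(285, 162) [ 0.607 -0.288  0.073]
(430, 280) [ 0.349 -0.596  0.039]
(180, 340) [ 0.261 -0.093  0.189]
(140, 110) [ 0.661 -0.034  0.247]
(170, 230) [ 0.457 -0.071  0.179]
```

```bash
python3 -m crank '[[[0,0,-2.4,0],[0.1,0.1,-4.8,-0.5],[0.5,1.5,-6.1,-1],[1.2,3.8,-6.1,-1.4],[1.8,6,-6.1,-1.4],[2.5,8,-6.1,-1.4],[2.9,9.7,-6.1,-1.4],[2.9,9.7,-6.1,-1.4],[2.9,9.7,-6.1,-1.4]]]' 0.3; python3 -c "
from h import *
st()
for X in([.22,.34,.38],[.3,.28,.38],[.41,.12,.38],[.43,0,.38],[.43,-.22,.38]): print(X,units(X,-.135))"
```

```text
t: 1.72
eef_pos: [0.1808, 0.3996, 0.3796]
ee_rot: [-3.14, 0.0, -0.137]
force: [-0.4, 0.1, -0.6]
width: 0.0611
gripper_force: 0.0
{'t': 1.725, 'q': [1.5986, -0.1134, -0.1975, 0.0, -1.4852, -0.1644], 'eef_pos': [0.1808, 0.3996, 0.3796], 'ee_rot': [-3.1401, 0.0002, -0.1366], 'force': [-0.4328, 0.0542, -0.6282], 'moment': [0.0573, 0.0363, 0.0026], 'width': 0.0611, 'gripper_force': 0.0}
[0.22, 0.34, 0.38] [1.88, 2.15, -0.02, -0.02]
[0.3, 0.28, 0.38] [5.38, 4.09, -0.02, -0.02]
[0.41, 0.12, 0.38] [10.61, 9.83, -0.03, -0.02]
[0.43, 0, 0.38] [12.05, 14.48, -0.04, -0.02]
[0.43, -0.22, 0.38] [13.25, 23.2, -0.05, -0.02]
```

```bash
python3 -m crank '[[[0.9,1.1,0,0],[1.9,2.15,0,0],[3.6,3.1,0,0],[5.4,4.1,0,0],[6.8,5.7,0,0],[8.2,7.2,0,0],[9.5,8.6,0,0],[10.6,9.8,0,0],[11.1,11.5,0,0],[11.6,13.3,0,0],[12.05,15,0,0],[12.3,17,0,0]]]' 0.4; python3 -c "
from h import *
st()
for X in([.43,-.22,.38],[.4285,-.221,.16]): print(X,units(X,-.135))"
```

```text
t: 3.22
eef_pos: [0.4286, -0.0644, 0.3784]
ee_rot: [3.141, 0.001, -0.136]
force: [0.7, -0.5, 0.2]
width: 0.0527
gripper_force: 0.0
{'t': 3.225, 'q': [0.3093, -0.1211, -0.2066, -0.0, -1.487, 1.1255], 'eef_pos': [0.4286, -0.0644, 0.3784], 'ee_rot': [3.1409, 0.0015, -0.136], 'force': [0.7372, -0.4589, 0.1608], 'moment': [-0.0225, -0.1365, 0.0189], 'width': 0.0527, 'gripper_force': 0.0}
[0.43, -0.22, 0.38] [0.9, 6.16, -0.06, -0.01]
[0.4285, -0.221, 0.16] [0.86, 6.2, 8.74, -0.01]
```

```bash
python3 -m crank '[[[0.3,2,0,0],[0.6,4,0,0],[0.86,6,0,0],[0.86,6.2,2,0],[0.86,6.2,4.2,0],[0.86,6.2,6.4,0],[0.86,6.2,8.6,0],[0.86,6.2,9.6,0],[0.86,6.2,9.6,0],[0.86,6.2,9.6,0]]]'; python3 -c "
from h import *
import cv2
st()
ims=[]
for n in C:
    p,d=arm.grab_frame(n);cv2.imwrite(f'pics/{n}1.png',p[:,:,::-1])
    print(n,'tip predicted',proj(n,np.array(arm.get_state()['eef_pos'])))
a=cv2.imread('pics/side1.png')[130:270,190:330];b=cv2.imread('pics/top1.png')[175:275,205:305]
cv2.imwrite('pics/v1.png',np.hstack([cv2.resize(a,(400,400),interpolation=2),cv2.resize(b,(400,400),interpolation=2)]))
"
```

```text
t: 4.47
eef_pos: [0.429, -0.2201, 0.1398]
ee_rot: [3.141, -0.001, -0.136]
force: [-0.1, -0.4, 0.5]
width: 0.0525
gripper_force: 0.0
{'t': 4.475, 'q': [-0.0646, 0.1187, -0.5254, 0.0006, -0.926, 1.4988], 'eef_pos': [0.429, -0.2201, 0.1398], 'ee_rot': [3.1412, -0.0007, -0.1362], 'force': [-0.105, -0.4459, 0.5073], 'moment': [-0.007, 0.0153, 0.0433], 'width': 0.0525, 'gripper_force': 0.0}
side tip predicted [246.48578239 173.12668638]
top tip predicted [252.50897178 244.38771459]
```

View pics/v1.png

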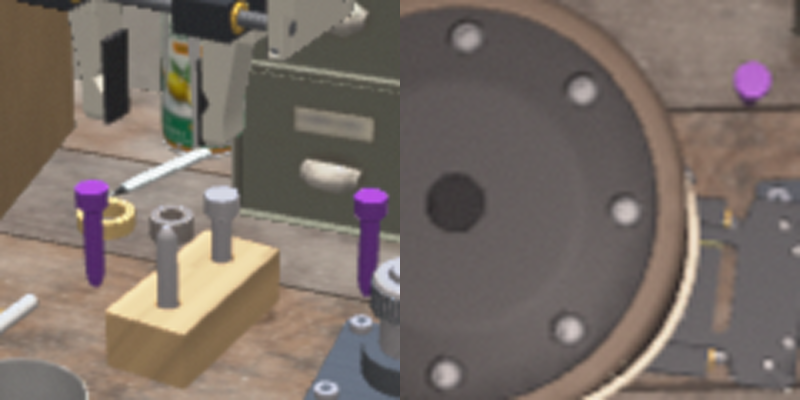

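The side crop shows the open fingers (tips near crop (105,118) and (210,150)) straddling above the pointed punch, whose tip is at crop (166,228). The tapered, headless steel punch is the one meant. In the top view the arm hides it.

```bash
python3 -m crank '[[[0,0,1.2,0],[0,0,2.4,0],[0,0,3,0],[0,0,3.4,0],[0,0,3.4,0],[0,0,3.4,0]]]' && python3 -m crank '[[[0,0,0,0],[0,0,0,0],[0,0,0,0],[0,0,0,0],[0,0,0,0],[0,0,0,0],[0,0,0,0]]]' 1 40; python3 -c "
from h import *
import cv2
st()
p,d=arm.grab_frame('side');cv2.imwrite('pics/side2.png',p[:,:,::-1])
print(proj('side',np.array(arm.get_state()['eef_pos'])))"
```

```text
t: 5.32
eef_pos: [0.4284, -0.22, 0.0549]
ee_rot: [3.142, -0.002, -0.136]
force: [0.0, 0.8, -0.5]
width: 0.0526
gripper_force: 0.0
t: 6.2
eef_pos: [0.4277, -0.2199, 0.0541]
ee_rot: [3.142, 0.0, -0.137]
force: [0.5, -1.3, 0.6]
width: 0.0105
gripper_force: 40.0
{'t': 6.2, 'q': [-0.0647, 0.2336, -0.6284, 0.0, -0.7088, 1.4988], 'eef_pos': [0.4277, -0.2199, 0.0541], 'ee_rot': [3.1416, 0.0, -0.1366], 'force': [0.5153, -1.2575, 0.5905], 'moment': [-0.1196, -0.0272, -0.0079], 'width': 0.0105, 'gripper_force': 39.9981}
[247.17335031 224.32660343]
```

```bash
python3 -c "
import cv2
cv2.imwrite('pics/v2.png',cv2.resize(cv2.imread('pics/side2.png')[170:270,190:310],(720,600),interpolation=2))"
```

```text
(no output)
```

View pics/v2.png

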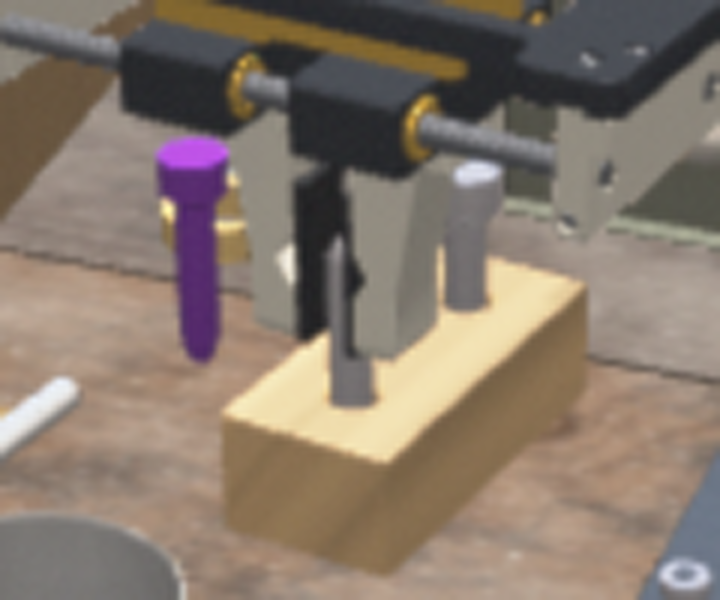

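The side crop shows the fingers shut on the punch: its left half shows at crop x 330–355, the right pad hides the rest, and the tip is between the pads at (335,235). Next I lift it.

```bash
python3 -m crank '[[[0,0,-0.4,0],[0,0,-0.9,0],[0,0,-1.5,0],[0,0,-2.2,0],[0,0,-3,0],[0,0,-3.8,0],[0,0,-4.4,0],[0,0,-4.4,0],[0,0,-4.4,0]]]' 1 60; python3 -c "
from h import *
import cv2
st()
p,d=arm.grab_frame('side');cv2.imwrite('pics/side3.png',p[:,:,::-1])
e=np.array(arm.get_state()['eef_pos'])
print(proj('side',e),proj('side',e-[0,0,.044]))
cv2.imwrite('pics/v3.png',cv2.resize(p[120:260,180:380,::-1],(800,560),interpolation=2))
print(units([.4405,-.3560,e[2]],-.135))
"
```

```text
t: 7.38
eef_pos: [0.4273, -0.2197, 0.1636]
ee_rot: [-3.141, 0.001, -0.137]
force: [0.4, -0.1, -1.0]
width: 0.0102
gripper_force: 60.0
{'t': 7.375, 'q': [-0.0646, 0.0908, -0.4949, -0.0004, -0.9858, 1.4988], 'eef_pos': [0.4273, -0.2197, 0.1636], 'ee_rot': [-3.1413, 0.0007, -0.1369], 'force': [0.3938, -0.1114, -1.0151], 'moment': [-0.0362, 0.0369, -0.0117], 'width': 0.0102, 'gripper_force': 59.9976}
[245.45418314 159.0069936 ] [246.07636594 186.33924075]
[1.27, 5.33, -0.0, -0.02]
```

View pics/v3.png

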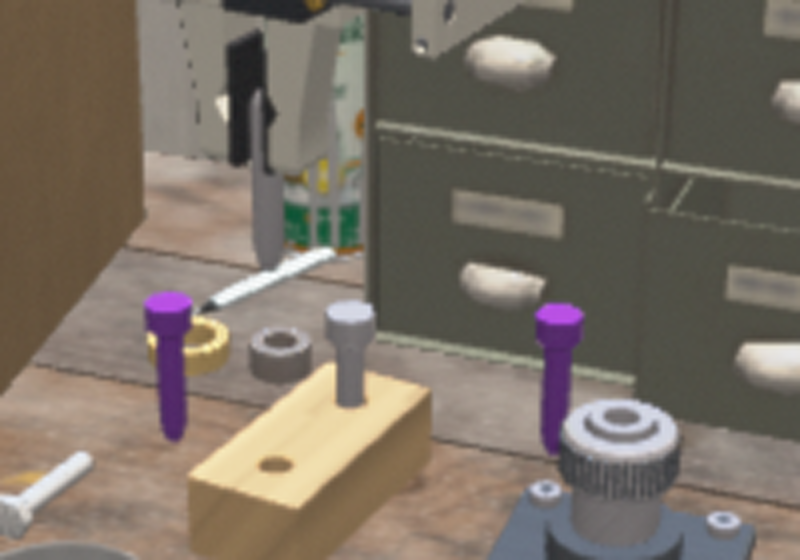

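The punch was lifted upright. Its foot is at crop (268,266), where predicted, and the hole is empty. The nose is at crop (621,415). Next I carry it over the holder.

```bash
python3 -m crank '[[[0.4,1.5,0,0],[0.8,3,0,0],[1.1,4.4,0,0],[1.27,5.3,0,0],[1.27,5.3,0.4,0],[1.27,5.3,0.9,0],[1.27,5.3,0.9,0],[1.27,5.3,0.9,0],[1.27,5.3,0.9,0]]]'; python3 -c "
from h import *
import cv2
st()
p,d=arm.grab_frame('side');cv2.imwrite('pics/side4.png',p[:,:,::-1])
e=np.array(arm.get_state()['eef_pos']);f=e-[0,0,.044]
print(proj('side',e),proj('side',f),proj('side',np.r_[f[:2],.077]))
cv2.imwrite('pics/v4.png',cv2.resize(p[165:245,285:385,::-1],(800,640),interpolation=2)[:600])
p,d=arm.grab_frame('top');cv2.imwrite('pics/top4.png',p[:,:,::-1])
"
```

```text
t: 8.55
eef_pos: [0.4415, -0.3552, 0.1421]
ee_rot: [3.141, -0.001, -0.136]
force: [-0.5, -0.3, -0.6]
width: 0.0103
gripper_force: 60.0
{'t': 8.55, 'q': [-0.3321, 0.2519, -0.3469, 0.0001, -0.9711, 1.767], 'eef_pos': [0.4415, -0.3552, 0.1421], 'ee_rot': [3.1414, -0.0009, -0.1359], 'force': [-0.4635, -0.2743, -0.5538], 'moment': [0.0211, 0.0606, 0.0309], 'width': 0.0103, 'gripper_force': 59.9976}
[337.22676697 182.53494926] [335.52863778 209.94363891] [334.74383776 222.61072011]
```

View pics/v4.png

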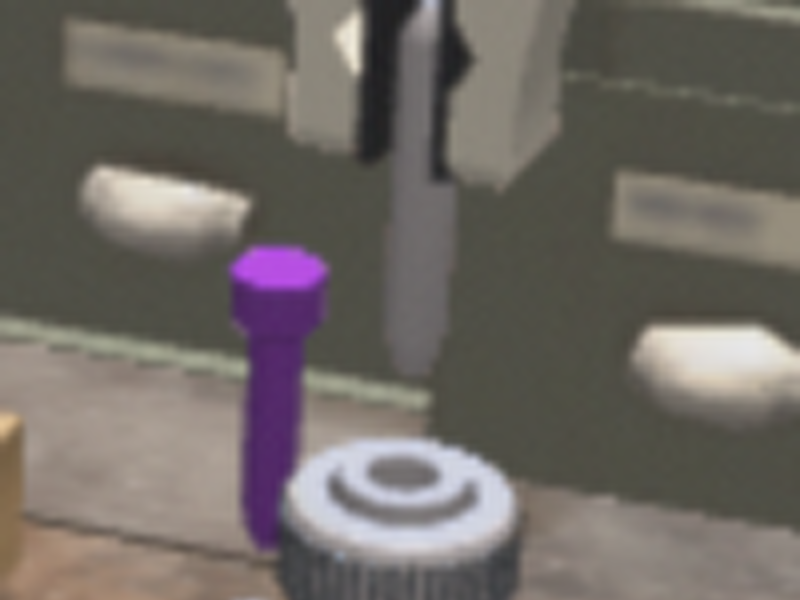

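The crop shows the punch foot at (411,367) above the bore mouth at (403,472). The predicted drop point is about (401,468), so 1–2 mm of correction toward −x and −y is needed.

```bash
python3 -m crank '[[[-0.05,0.05,0.3,0],[-0.05,0.05,0.6,0],[-0.05,0.05,0.75,0],[-0.05,0.05,0.82,0],[-0.05,0.05,0.89,0],[-0.05,0.05,0.96,0],[-0.05,0.05,1.03,0],[-0.05,0.05,1.03,0]]]'; python3 -c "
from h import *
st()"
```

```text
t: 9.65
eef_pos: [0.4397, -0.3565, 0.1157]
ee_rot: [-3.142, 0.0, -0.137]
force: [0.4, 0.8, -0.9]
width: 0.0103
gripper_force: 60.0
{'t': 9.65, 'q': [-0.3357, 0.279, -0.3786, -0.0, -0.9133, 1.7698], 'eef_pos': [0.4397, -0.3565, 0.1157], 'ee_rot': [-3.1415, 0.0001, -0.1366], 'force': [0.3524, 0.7679, -0.9235], 'moment': [0.0186, 0.0264, -0.0512], 'width': 0.0103, 'gripper_force': 59.9975}
```

```bash
python3 -m crank '[[[0,0,0.1,0],[0,0,0.2,0],[0,0,0.3,0],[0,0,0.4,0],[0,0,0.4,0]]]'; python3 -c "
from h import *
st()"
```

```text
t: 10.28
eef_pos: [0.4397, -0.3563, 0.1054]
ee_rot: [-3.141, 0.0, -0.137]
force: [1.1, 2.4, -2.7]
width: 0.0107
gripper_force: 60.0
{'t': 10.275, 'q': [-0.3355, 0.2905, -0.3899, -0.0004, -0.8907, 1.7698], 'eef_pos': [0.4397, -0.3563, 0.1054], 'ee_rot': [-3.1412, 0.0002, -0.1367], 'force': [1.0699, 2.4267, -2.7099], 'moment': [1.161, -0.7229, 0.0247], 'width': 0.0107, 'gripper_force': 60.0126}
```

```bash
python3 -m crank '[[[0.01,-0.03,0,0],[0.01,-0.03,0.05,0],[0.01,-0.03,0.1,0],[0.01,-0.03,0.1,0]]]'; python3 -c "
from h import *
st()"
```

```text
t: 10.78
eef_pos: [0.44, -0.3559, 0.1032]
ee_rot: [3.142, 0.0, -0.137]
force: [0.4, 0.6, -1.1]
width: 0.0102
gripper_force: 60.0
{'t': 10.775, 'q': [-0.3343, 0.2928, -0.393, 0.0001, -0.8852, 1.7684], 'eef_pos': [0.44, -0.3559, 0.1032], 'ee_rot': [3.1415, 0.0002, -0.1367], 'force': [0.4075, 0.6044, -1.0939], 'moment': [0.2206, -0.2248, 0.0296], 'width': 0.0102, 'gripper_force': 59.9995}
```

```bash
for i in 1; do python3 -m crank '[[[0,0,0.06,0],[0,0,0.12,0],[0,0,0.18,0],[0,0,0.24,0]]]'; python3 -c "
from h import *
st()"; done; python3 -m crank '[[[0,0,0.06,0],[0,0,0.12,0],[0,0,0.18,0],[0,0,0.24,0]]]'
```

```text
t: 11.28
eef_pos: [0.4403, -0.3559, 0.0976]
ee_rot: [3.141, -0.0, -0.136]
force: [-0.3, 2.4, 5.4]
width: 0.0104
gripper_force: 60.0
{'t': 11.275, 'q': [-0.3341, 0.2993, -0.3991, 0.0002, -0.872, 1.7684], 'eef_pos': [0.4403, -0.3559, 0.0976], 'ee_rot': [3.1414, -0.0004, -0.1364], 'force': [-0.2696, 2.4227, 5.4474], 'moment': [1.008, 0.1766, -0.0569], 'width': 0.0104, 'gripper_force': 60.0165}
t: 11.78
eef_pos: [0.4402, -0.356, 0.0915]
ee_rot: [3.141, -0.0, -0.136]
force: [-1.3, 1.7, 4.9]
width: 0.0104
gripper_force: 60.0
```

```bash
python3 -m crank '[[[0,-0.01,0.06,0],[0,-0.01,0.12,0],[0,-0.01,0.18,0],[0,-0.01,0.24,0],[0,-0.01,0.3,0]]]'; python3 -m crank '[[[0,0,0.03,0],[0,0,0.06,0],[0,0,0.06,0]]]';python3 -m crank '[[[0,0,0.03,0],[0,0,0.06,0],[0,0,0.06,0]]]'
```

```text
t: 12.4
eef_pos: [0.4401, -0.3556, 0.0837]
ee_rot: [3.142, -0.0, -0.137]
force: [-0.1, 1.4, 3.3]
width: 0.0101
gripper_force: 60.0
t: 12.78
eef_pos: [0.44, -0.3554, 0.082]
ee_rot: [-3.141, 0.0, -0.137]
force: [-0.0, 0.3, 1.0]
width: 0.0104
gripper_force: 60.0
t: 13.15
eef_pos: [0.4401, -0.3555, 0.0807]
ee_rot: [-3.141, 0.0, -0.137]
force: [-0.2, 0.1, 0.4]
width: 0.0104
gripper_force: 60.0
```

```bash
for i in 1; do python3 -m crank '[[[0,0,0.03,0],[0,0,0.04,0]]]'|sed -n '2p;4p'; python3 -m crank '[[[0,0,0.03,0],[0,0,0.04,0]]]'|sed -n '2p;4p'; python3 -m crank '[[[0,0,0.03,0],[0,0,0.04,0]]]'|sed -n '2p;4p'; done
```

```text
eef_pos: [0.4401, -0.3556, 0.0798]
force: [0.0, 1.1, 2.7]
eef_pos: [0.4402, -0.3556, 0.0789]
force: [0.1, 1.5, 6.0]
eef_pos: [0.4404, -0.3559, 0.0788]
force: [-1.8, 2.4, 12.9]
```

```bash
python3 -m crank '[[[0,0,0.03,0],[0,0,0.03,0]]]'|sed -n '2p;4p'; python3 -m crank '[[[0,0,-0.05,0],[0,0,-0.05,0],[0,0,-0.05,0],[0,0,-0.05,0],[0,0,-0.05,0]]]' 0.25 ; python3 -m crank '[[[0,0,-0.8,0],[0,0,-1.6,0],[0,0,-2.4,0],[0,0,-2.4,0],[0,0,-2.4,0]]]'; python3 -c "
from h import *
import cv2
st()
p,d=arm.grab_frame('side');cv2.imwrite('pics/side5.png',p[:,:,::-1])
for X in([.44,-.3557,.107],[.44,-.3557,.077]):
  u=proj('side',np.array(X));print(u,(u-[285,165]+.5)*8-.5)
cv2.imwrite('pics/v5.png',cv2.resize(p[165:240,285:385,::-1],(800,600),interpolation=2))
"
```

```text
eef_pos: [0.4406, -0.356, 0.0787]
force: [-4.2, 3.7, 16.5]
t: 14.78
eef_pos: [0.44, -0.3556, 0.0781]
ee_rot: [-3.142, 0.0, -0.137]
force: [-0.6, 0.2, -0.2]
width: 0.0551
gripper_force: 0.0
t: 15.4
eef_pos: [0.4398, -0.3553, 0.1377]
ee_rot: [-3.141, 0.001, -0.137]
force: [-0.5, -0.4, -0.8]
width: 0.0659
gripper_force: 0.0
{'t': 15.4, 'q': [-0.3337, 0.2551, -0.3536, -0.0003, -0.9627, 1.7679], 'eef_pos': [0.4398, -0.3553, 0.1377], 'ee_rot': [-3.1412, 0.0006, -0.1368], 'force': [-0.483, -0.3847, -0.7983], 'moment': [-0.0313, -0.0116, -0.0111], 'width': 0.0659, 'gripper_force': 0.0}
[335.8484764  205.00929768] [410.2878112 323.5743814]
[334.72632166 223.11754398] [401.31057325 468.4403518 ]
```

View pics/v5.png

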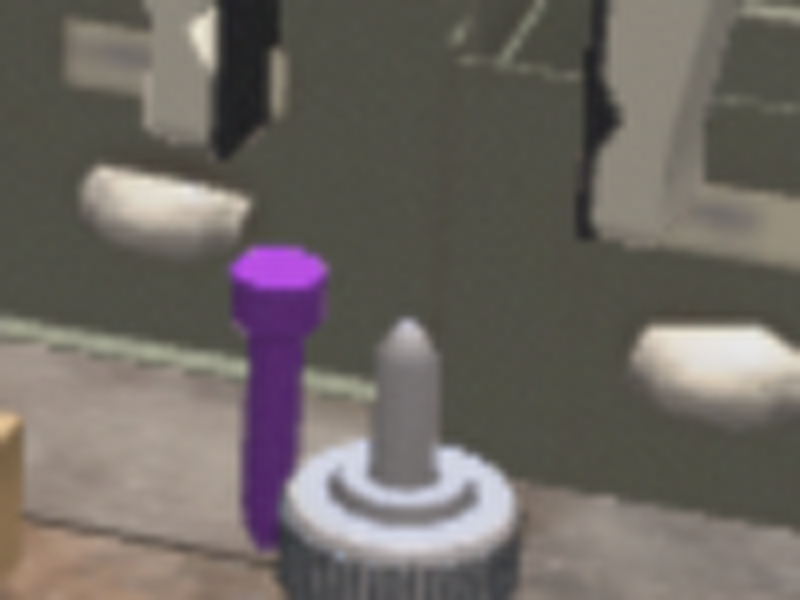

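The punch stands home: its tip is at crop (405,322) and the home prediction was (410,324). Next is the nut.

```bash
python3 -m crank '[[[0,0.02,1,0],[0,0.02,2,0],[0,0.02,2.8,0],[0,0.02,3.2,0],[0,0.02,3.5,0],[0,0.02,3.5,0]]]' ; python3 -m crank '[[[0,0,0,0],[0,0,0,0],[0,0,0,0],[0,0,0,0],[0,0,0,0]]]' 1 25; python3 -c "
from h import *
st()"
```

```text
t: 16.2
eef_pos: [0.4399, -0.3561, 0.0505]
ee_rot: [-3.142, 0.001, -0.137]
force: [-0.3, 0.4, 0.6]
width: 0.066
gripper_force: 0.0
t: 16.82
eef_pos: [0.4404, -0.3552, 0.0512]
ee_rot: [-3.141, -0.001, -0.137]
force: [1.5, 6.7, 3.6]
width: 0.0416
gripper_force: 25.0
{'t': 16.825, 'q': [-0.3335, 0.3566, -0.4451, -0.0015, -0.7686, 1.7689], 'eef_pos': [0.4404, -0.3552, 0.0512], 'ee_rot': [-3.1407, -0.0007, -0.1365], 'force': [1.5365, 6.7262, 3.615], 'moment': [2.6312, -0.4192, 0.0764], 'width': 0.0416, 'gripper_force': 25.0006}
```

```bash
python3 -m crank '[[[0.01,-0.03,0,0],[0.01,-0.03,0,0],[0.01,-0.03,0,0]]]' 1 60; python3 -c "
from h import *
st()"; python3 -m crank '[[[0,0,0,0.5],[0,0,0,1],[0,0,0,1.5],[0,0,0,2]]]'; python3 -c "
from h import *
st()"
```

```text
t: 17.2
eef_pos: [0.4405, -0.3552, 0.0512]
ee_rot: [-3.141, -0.0, -0.137]
force: [-0.7, 5.0, 6.4]
width: 0.0406
gripper_force: 60.0
{'t': 17.2, 'q': [-0.3329, 0.3566, -0.4455, -0.0003, -0.7684, 1.7674], 'eef_pos': [0.4405, -0.3552, 0.0512], 'ee_rot': [-3.1414, -0.0003, -0.1365], 'force': [-0.6573, 4.9735, 6.4047], 'moment': [1.9976, 0.2315, 0.1089], 'width': 0.0406, 'gripper_force': 60.0023}
t: 17.7
eef_pos: [0.4405, -0.3549, 0.0512]
ee_rot: [-3.141, -0.0, -0.312]
force: [-0.8, 6.7, 6.6]
width: 0.0407
gripper_force: 60.0
{'t': 17.7, 'q': [-0.3325, 0.3565, -0.4455, -0.0008, -0.7686, 1.5918], 'eef_pos': [0.4405, -0.3549, 0.0512], 'ee_rot': [-3.1411, -0.0002, -0.3121], 'force': [-0.8422, 6.683, 6.6209], 'moment': [2.9679, 0.0102, 0.3038], 'width': 0.0407, 'gripper_force': 60.002}
```

```bash
cat > m.py <<'E'
from h import *
s=arm.get_state();print(round(s["t"],2),"yaw",np.round(s["ee_rot"][2],4),"F",np.round(s["force"],1),"M",np.round(s["moment"],3))
E
python3 -m crank '[[[-0.01,-0.03,0,1],[-0.01,-0.03,0,1.5],[-0.01,-0.03,0,2]]]'>/dev/null; python3 m.py
python3 -m crank '[[[0,0,0,1],[0,0,0,1.5],[0,0,0,2]]]'>/dev/null; python3 m.py
```

```text
18.07 yaw -0.4867 F [-0.4  4.5  5.8] M [ 1.947 -0.026  0.273]
18.45 yaw -0.6612 F [0.3 6.7 4.8] M [ 2.678 -0.336  0.32 ]
```

```bash
python3 -m crank '[[[0,0,0,0.7],[0,0,0,1]]]'>/dev/null; python3 m.py
python3 -m crank '[[[0,0,0,0.7],[0,0,0,1]]]'>/dev/null; python3 m.py
```

```text
18.7 yaw -0.7483 F [1.  7.7 5.4] M [ 3.004 -0.499  0.298]
18.95 yaw -0.8355 F [1.4 8.5 5.4] M [ 3.282 -0.593  0.381]
```

```bash
python3 -m crank '[[[0,0,0,0],[0,0,0,0]]]'>/dev/null; python3 m.py; python3 -m crank '[[[0,0,0,0.4],[0,0,0,0.6],[0,0,0,0.6]]]'>/dev/null; python3 m.py
```

```text
19.2 yaw -0.8344 F [0.9 7.3 5.5] M [ 3.147 -0.55   0.186]
19.57 yaw -0.8868 F [1.  8.4 6.4] M [ 3.39  -0.632  0.289]
```

```bash
python3 -m crank '[[[0,0,0,0.35],[0,0,0,0.7]]]'>/dev/null; python3 m.py; python3 m.py; python3 -m crank '[[[0,0,0,0.35],[0,0,0,0.7]]]'>/dev/null; python3 m.py
```

```text
19.82 yaw -0.9485 F [2.  9.6 5.2] M [ 3.669 -0.805  0.405]
19.82 yaw -0.9485 F [2.  9.6 5.2] M [ 3.669 -0.805  0.405]
20.07 yaw -1.0095 F [2.5 9.9 4.8] M [ 3.852 -0.947  0.44 ]
```

The torque is 0.30 N m up to yaw −0.75, then climbs through 0.38 and 0.41 to 0.44. That puts first contact near −0.72, so the nut is now about 0.28 rad past it, inside the good-grip band. I let go here.

```bash
python3 -m crank '[[[-0.03,-0.02,0,0],[-0.03,-0.02,0,0],[-0.03,-0.02,0,0],[-0.03,-0.02,0,0],[-0.03,-0.02,0,0]]]' 0.25; python3 -m crank '[[[0,0,-1,0],[0,0,-2,0],[0,0,-3.5,0],[0,0,-5,0],[0,0,-6.5,0],[0,0,-6.5,0],[0,0,-6.5,0]]]'; python3 -c "
from h import *
import cv2
p,d=arm.grab_frame('side')
cv2.imwrite('pics/v6.png',cv2.resize(p[150:300,190:390,::-1],(800,600),interpolation=2))
"
```

```text
t: 20.7
eef_pos: [0.4403, -0.3538, 0.0507]
ee_rot: [3.141, 0.0, -1.009]
force: [0.2, -0.0, -0.3]
width: 0.0657
gripper_force: 0.0
t: 21.58
eef_pos: [0.4401, -0.3534, 0.2129]
ee_rot: [-3.141, 0.0, -1.01]
force: [-0.7, 0.4, -0.0]
width: 0.0657
gripper_force: 0.0
```

View pics/v6.png

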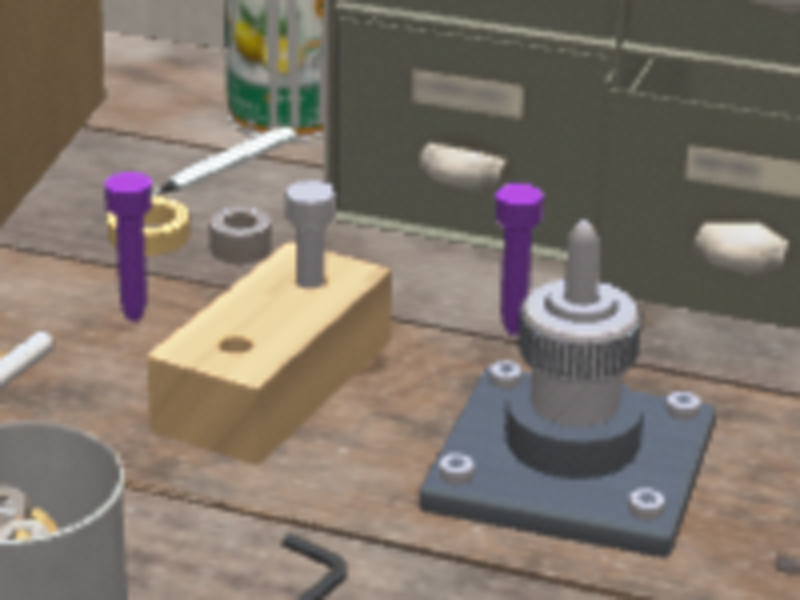

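The picture shows the punch upright in the holder at (583,260). The spare is still in the rack at (310,230), and the other things are where they were.

```bash
python3 -c "
from station import arm
print(arm.job_done())"
```

```text
the job is handed in; nothing more can be done
None
```

The pointed punch is fully home in the collet holder, the nut is nipped about 0.28 rad (16°) past my torque-based estimate of first jaw contact (good to about 0.04 rad, so possibly just over the 15° limit but inside the 0.1–0.45 rad good-grip band), the spare is still in the rack, nothing else looks moved, and the job was handed in at about 21.6 s.

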